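Wedge the bottle caddy tight in its trolley dock

ROBOT

A 6-joint arm with a two-finger parallel gripper is mounted at the origin on the work surface. World frame = base frame: x ahead of the robot, y to its left, z up, the work surface at z = 0. Lengths are in mm, angles in rad, forces in N, time in s.
With the tool pointing down it reaches from about 350 to 875 mm from the base axis. Payload 4.2 kg.
Tool frame: the origin (TCP) lies midway between the tips of the shut fingers; the grasp point (between the pads) lies 19 mm behind it (arm.grip_point_offset is the distance from the TCP to the grasp point, in mm); y points along the fingers, z is the direction in which the jaws open and shut, and the axes are right-handed (so a half turn about y gives the same grasp; the last joint's range is limited). The gripper opens to 85 mm and grips with 20 to 120 N. Pads are 22 mm wide; open, the fingers measure 114 mm over their backs; the gripper's body (76 mm by 85 mm) begins 54 mm behind the grasp point. The pads swing forward as they close: fully open they stand 13 mm farther back than shut.
Start: joints at [1.606, 0.385, 0.008, 0, -1.194, -0.259], TCP at [138.679, 609.399, 231.312] pointing down, gripper open.
Joint ranges: [-3.14, 3.14], [-1.21, 2.06], [-1.07, 1.41], [-3.16, 2.05], [-2.99, -0.16], [-3.1, 3.1]. Speed limits (rad/s): [2.79, 2.79, 3.14, 3.14, 3.14, 3.14].

INTERFACE

Orientations are given as a unit quaternion [x, y, z, w].
In Python, from bench import arm, optics, job_done, spotter gives the robot as it stands.
- The arm moves only by the tool jog_arm, never from a script. Its arguments are lists of equal length, an entry for each row: "translation": the shift along the tool's x, y, z in units of 50 mm (1.0 is 50 mm), a list of three; "rot": the turn, a rotation vector about the tool's x, y, z in units of 8 degrees (1.0 is 8 degrees), a list of three; "gripper": the opening, from 0 (shut) to 1 (fully open). A call has 1 to 20 rows; each row is the pose to reach, as a shift and turn from the pose measured when the call began, along the tool's axes at that moment; what a row does not reach only later rows make up. A row lasts 1/10 s, in which the tool goes at most 50 mm and 8.59 degrees, less where a joint would pass 70% of its speed; a pose out of reach is approached as far as the arm can. A call with a gripper value outside its range is refused whole. The fingers move at their own pace and stop on an object; the grip force is fixed at half the most. Time passes only in rows, so rows that repeat a pose let the fingers close. It gives the time, the measured TCP pose, the force and the opening at its end, in the units of the state.
- arm.read_state(): the state, without advancing time (a new reading comes with each control period).
- optics.get_image(name): name is "scene" or "top" or "wrist"; returns a dict with "frame" (400x640x3 uint8, red, green, blue), "mtx" (3x3 intrinsics, pixels), "xyz" and "attitude" of the camera in the world; the wrist camera has in their place "T_tool_cam" (4x4, takes a point from camera to tool coordinates, whose origin is the TCP and whose axes are the tool frame's). Camera axes: x right, y down, z forward; pixel columns grow to the right and rows downward; lengths in mm; the calibration is good to about 2 mm. The wrist camera is an equidistant fisheye: a pixel r from the principal point sees the ray r / f radians off the axis. A picture is of the moment at which its call begins: read the wrist's pose just before it. There is no depth.
- job_done(): hands the job in, once; it reports no verdict.
Trained networks look in the newest picture that a camera, given by its name, has taken for a name from the list of things; names that differ only in an ending like _2 or _b are one class to them, and where a whole thing is asked for, a point or a joint stands for the part that bears it (a point fixed in the world has none). Each returns a list of dicts, best first, with "score" (0 to 1); they miss things now and then, are a little off and sometimes report something else, mostly with a low value. They report only what shows in the picture. A call takes as long as a camera call. They do not tell look-alikes from the thing itself.
- spotter.look_for(camera, thing): "centre" ([x, y, z] in mm, in the coordinates of the camera as it stood for that picture, good to about 4 mm: the middle of the surface that is visible of it).
The state is a dict: "clock": time; "joints": joint angles; "joint_vel": joint speeds; "joint_efforts": joint torques, N m; "position": TCP position; "ee_rot": TCP orientation; "contact_force": force on the tool from outside, world axes, zero at the start; "wrist_torque": the same for the moment, N m; "gripper_width": finger opening in mm.
Only numpy, scipy, OpenCV 4.12 (cv2) and the standard library are available. Lean on these libraries where they do the work, as an engineer would, in place of code of your own. Each camera call takes 0.05 s, during which the arm holds its last target. There are 200 camera calls.

TASK

Lock the bottle caddy for moving the trolley: take the orange wedge from its parking block, start it thin end down in the slot between the grey cheek and the caddy's blue face, then tap or press it further down until the caddy is hard against its end stop and the wedge is firmly pinched and goes no further. Be firm but do not force it, leave the wedge standing upright on its own, and leave the other bottles and jars where they are.

Things in the scene. Friction and masses are not known exactly. Their poses are not given: they have to be found in the camera images.
- stall: Aluminium docking stall, fixed. Origin: mid-length of the wedge slot, underside of the base plate, on the table. Plate 130 x 190 mm, top at z = 8 mm. The slot lies along x (usable from x -30 to 30), mouth up. Grey cheek on its -y side, bottle caddy on its +y side, end stop at y = 141.
- slot_mouth (a point): Stall frame (0, 0, 80 mm): top of the cheek's upright bearing face, nominally. The cheek, 80 mm long, 16 thick, carries a springy black rubber pad (15 N/mm) that looks to the stall's +y. It is adjustable: the pad's face truly lies anywhere from y = -2 to +2 mm. Its top is bevelled, 3 mm high at 45 degrees, to z = 83.
- caddy (a joint): White caddy with four amber bottles (tops at stall z = 102 mm, all beyond stall y = 30) that slides stiffly (3 N friction) along the stall's +y. Value in m: 0 nearest the cheek, 0.004 hard against its end stop; starts at 0.002 to 0.0034.
- caddy_face (a point): Middle of the top edge of the caddy's blue bearing face (stall z = 82 mm), moving with the caddy. The face, 60 mm wide, looks to the cheek and slopes 1 in 7: at stall height z mm it lies at y = -2 + (caddy value in mm) + (z - 8)/7, for z from 28 to 82.
- wedge: Orange wedge with red head, 90 g, 36 mm wide along x, 112 tall. Origin: thin end, middle of the bottom edge of its flat face; z up to the thick end. Flat face is y = 0 and looks to -y; sloping face is y = 6 mm at the thin end, growing 1 in 7 to 21 at z = 106. In the stall its x, y, z go along the stall's: flat face on the cheek, slope on the caddy's slope.
- wedge_head (a point): Middle of the wedge's flat top, 36 x 21 mm (wedge frame 0, 10.5, 112). Pushed down here in the slot, the wedge first drives the caddy along at about 4 to 7 N, then resistance climbs by about 2.5 N per mm. A final push of 17 to 22 N on the free-standing wedge makes it tight, and friction (0.5 to 0.7) keeps it so. Over 26 N may overdrive it.
- wedge_tip (a point): Middle of the wedge's thin end (wedge frame 0, 3, 0). When tight it may be anywhere from about 3 to 42 mm above the stall's base plate, depending on the cheek's hidden setting: only the resistance tells.
- holder: Grey parking block 60 x 45 mm, 52 tall, fixed. The wedge stands upright in its open slot, thin end down and 6 mm above the table, with 1 mm of play and the same axes; lift it straight up by 50 mm to clear. Origin on the table, below the wedge's origin.
- white_jar: Bystander: small white plastic jar, 44 mm across, 50 mm tall; origin at the middle of its underside. Leave it alone.
- dropper: Bystander: small orange dropper bottle, 28 mm across, 65 mm tall; origin at the middle of its underside. Leave it alone.
- amber_bottle: Bystander: amber bottle, 48 mm across, 120 mm tall; origin at the middle of its underside. Leave it alone.
- glass_jar: Bystander: clear glass jar, 70 mm across, 90 mm tall; origin at the middle of its underside. Leave it alone.
- spray_bottle: Bystander: clear bottle, 56 mm across, 170 mm tall; origin at the middle of its underside. Leave it alone.
- dish: Bystander: flat lidded glass dish, 90 mm across, 24 mm tall; origin at the middle of its underside. Leave it alone.
- pill_jar: Bystander: amber jar with yellow cap, 52 mm across, 70 mm tall; origin at the middle of its underside. Leave it alone.
Not all that is in view belongs to the job. Leave any turquoise look-alike of the wedge alone.

How it is judged (in metres and radians):
At the end, for the whole second after the job is handed in: Untouched and at rest, the wedge stands upright (0.08 rad) and square (0.12 rad) in the slot, within 14 mm of its middle, thin end 0.5 to 47 mm above the base plate; the caddy is at its end stop (above 0.0034) and the wedge presses on it with over 10 N (contact force between wedge and stall above 10 N and value of joint caddy above 0.0034 m and angle between wedge's own z axis and vertical below 0.08 rad and angle between the y axis of wedge and the y axis of stall, either way round below 0.12 rad and x of wedge in the frame of stall between -0.014 and 0.014 m and y of wedge in the frame of stall between -0.006 and 0.006 m and z of wedge in the frame of stall between 0.0085 and 0.055 m and linear speed of wedge below 0.005 m/s).
It fails at once if the wedge is overdriven (it bears on the caddy with more than 26 N) (contact force between wedge and stall above 26 N).
It fails at once if a bystander is moved by more than 30 mm (distance of any of white_jar, dropper, amber_bottle, glass_jar, spray_bottle, dish, pill_jar from where it was at the start of the episode above 0.03 m).
It also fails if it takes over 54 s, if anything falls off the work surface, if the arm or the gripper's body presses on something with over 40 N, if the wrist force passes 120 N, or if a joint passes its speed limit or range.

## Working session

There is one attempt and no reset: what is moved stays moved. The work goes in short steps, Python scripts to look and compute and a tool call to move; the robot and the scene stay as the last step left them, time stands still between calls to the robot, and variables do not carry over. Pictures are saved under pics/ and viewed, about 8 in all and at most 12, crops included, and the job is handed in when it is done.

Besides the shell and the picture viewer there is one more tool, called after "Request:" by a JSON object that holds its "name" and its "arguments", one argument or row to a line. jog_arm: Moves the arm, as the interface text tells. Its arguments: {"type":"object","properties":{"translation":{"type":"array"},"rot":{"type":"array"},"gripper":{"type":"array"}},"required":["translation","rot","gripper"]}

```bash
mkdir -p pics
cat > h.py <<'E'
import numpy as np, cv2
from scipy.spatial.transform import Rotation as R
from bench import arm, optics, job_done, spotter
def grab(n):
    s=arm.read_state(); im=optics.get_image(n); return s,im
def save(fr,p): cv2.imwrite(p,cv2.cvtColor(np.ascontiguousarray(fr),cv2.COLOR_RGB2BGR))
def Rm(a):
    a=np.array(a); return a if a.shape==(3,3) else R.from_quat(a).as_matrix()
def w(im,p): return Rm(im['attitude'])@np.array(p)+np.array(im['xyz'])
def ray(im,u,v,z):
    d=Rm(im['attitude'])@np.linalg.inv(np.array(im['mtx']))@np.array([u,v,1.]); o=np.array(im['xyz']); return o+d*(z-o[2])/d[2]
E
python3 - <<'E'
from h import *
print(arm.read_state())
for n in ['scene','top']:
    s,im=grab(n); save(im['frame'],f'pics/{n}0.png'); print(n,im['xyz'],im['attitude'],im['mtx'])
    for t in ['wedge','wedge_head','stall','caddy','holder','white_jar','dropper','amber_bottle','glass_jar','spray_bottle','dish','pill_jar']:
        for r in spotter.look_for(n,t)[:3]: 
            if r['score']>.3: print(t,round(r['score'],2),w(im,r['centre']).round())
E
```

```text
{'clock': 0.0, 'joints': array([ 1.60563593e+00,  3.85573876e-01,  6.61317876e-03, -5.31495491e-04,
       -1.19396982e+00, -2.58629926e-01]), 'joint_vel': array([-0.00113635, -0.00131336,  0.00171038,  0.00155071, -0.00255661,
       -0.00049689]), 'joint_efforts': array([ 7.85165366e-05, -3.92294025e+01,  1.88396090e+01,  4.18579504e+00,
       -4.68778278e-03, -4.26461746e-07]), 'position': array([138.52894368, 608.8549473 , 230.20134277]), 'ee_rot': array([-0.07896322, -0.70190458,  0.70344853,  0.07908813]), 'contact_force': array([-0.67388225, -0.00712004, -0.86675518]), 'wrist_torque': array([ 0.01943834,  0.00028286, -0.03899688]), 'gripper_width': 85.34443940118055}
scene [1151.5130294  -532.2452541   644.82262518] [ 0.80853594  0.34515584 -0.19041894 -0.43689553] [[404.41005898   0.         316.74373497]
 [  0.         404.41005898 203.17932704]
 [  0.           0.           1.        ]]
wedge 0.93 [ 518. -221.   96.]
wedge 0.87 [ 507. -320.   69.]
wedge 0.75 [ 610. -180.   79.]
wedge_head 0.97 [ 502. -317.   67.]
wedge_head 0.73 [ 613. -276.   74.]
wedge_head 0.71 [ 518. -
[... 531 characters left out ...]
03215784  0.03832796] [[415.91326604   0.         313.79071924]
 [  0.         415.91326604 192.55676205]
 [  0.           0.           1.        ]]
wedge 0.61 [ 600. -168.  110.]
wedge 0.59 [ 497. -306.  108.]
wedge_head 0.68 [ 507. -210.  118.]
wedge_head 0.66 [ 596. -171.  109.]
stall 0.75 [550.  81.  36.]
caddy 0.64 [553.  86.  68.]
holder 0.73 [ 507. -203.   53.]
white_jar 0.6 [ 399. -110.   53.]
dropper 0.64 [ 725. -107.   38.]
dropper 0.58 [ 507. -199.   51.]
amber_bottle 0.57 [ 715. -220.   76.]
amber_bottle 0.32 [548.  81.  31.]
glass_jar 0.71 [752. 248. 109.]
glass_jar 0.64 [777.  36.  89.]
spray_bottle 0.74 [751. 251. 109.]
dish 0.72 [327. 344.  21.]
pill_jar 0.84 [449. 395.  71.]
```

View pics/scene0.png

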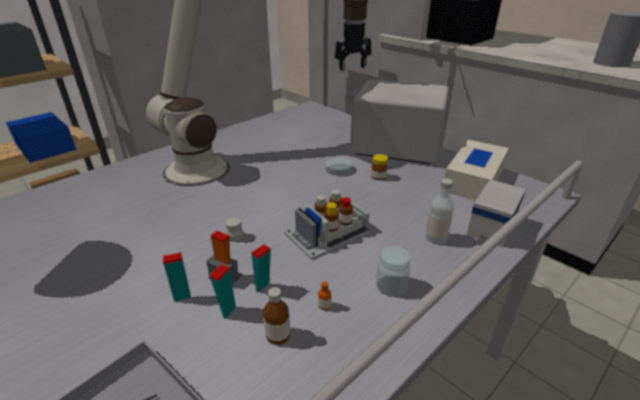

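View pics/top0.png

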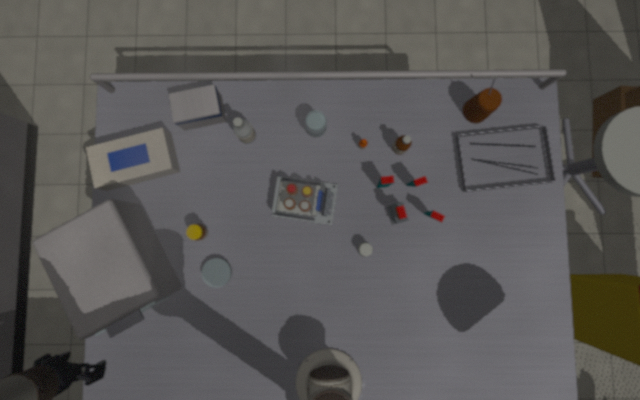

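The scene view shows the orange wedge in the grey block at (221,250), and turquoise look-alikes at (176,278), (223,292) and (261,268). Only (221,250) is orange and in a holder, which matches the description. In the top view it is at (401,212), and the stall is at (305,200) with its cheek towards the right. I'll confirm in an enlarged crop and work out the first move.

```bash
cat >> h.py <<'E'
# target tool pose: TCP pos, yaw a = world angle of tool z (jaw axis); tool y down
def go(pos,a,s=None):
    s=s or arm.read_state(); R0=R.from_quat(s['ee_rot'])
    best=None
    for k in (0,np.pi):
        z=np.array([np.cos(a+k),np.sin(a+k),0]); y=np.array([0,0,-1.]); x=np.cross(y,z)
        rv=(R0.inv()*R.from_matrix(np.c_[x,y,z])).as_rotvec()
        if best is None or np.linalg.norm(rv)<np.linalg.norm(best): best=rv
    t=R0.inv().apply(np.array(pos)-s['position'])/50
    print('trans',t.round(3),'rot',(np.degrees(best)/8).round(3)); return t,best
def tooldirs(s=None):
    s=s or arm.read_state(); print('tool axes cols\n',R.from_quat(s['ee_rot']).as_matrix().round(3),s['position'].round(1),s['contact_force'].round(1))
E
python3 - <<'E'
from h import *
a=cv2.imread('pics/scene0.png')[220:325,150:290]; b=cv2.imread('pics/top0.png')[165:235,260:450]
a=cv2.resize(a,None,fx=4.2,fy=4.2,interpolation=cv2.INTER_CUBIC)[:,:580]
b=cv2.resize(b,(800,295),interpolation=cv2.INTER_CUBIC)
c=np.zeros((600,800,3),np.uint8); a=a[:300]; c[:300,:a.shape[1]]=a; c[305:600]=b; cv2.imwrite('pics/c1.png',c)
tooldirs(); go([507,-190,300],0.15)
E
```

```text
tool axes cols
 [[-0.975 -0.    -0.222]
 [ 0.222 -0.    -0.975]
 [ 0.    -1.     0.   ]] [138.7 609.4 231.3] [-0.1 -0.3  0.1]
trans [-10.731  -1.374  13.954] rot [-0.     8.573  0.   ]
```

View pics/c1.png

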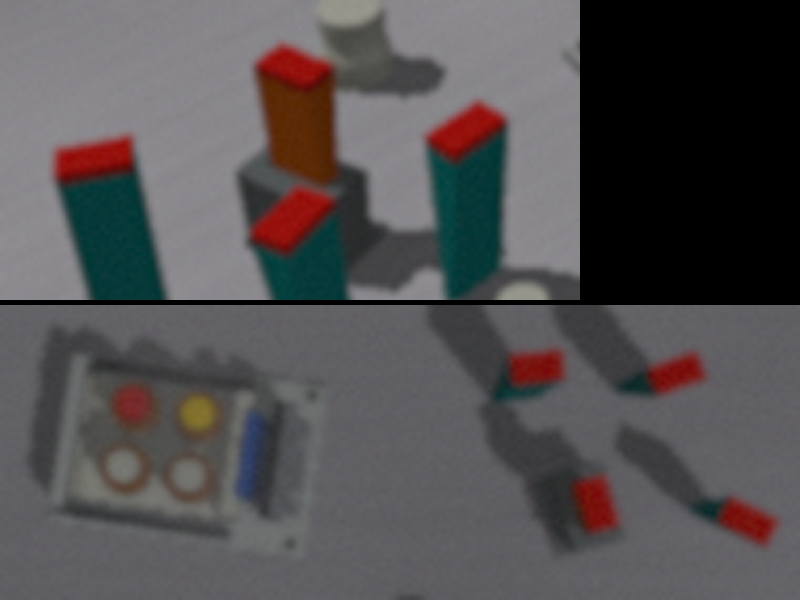

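The crop confirms it: the orange wedge with the red head is in the grey block at crop (297,115), with the turquoise ones around it. I'm moving above it now.

Request:
{"name": "jog_arm", "arguments": {
  "translation": [
    [-7.27,-1.37,5.71],
    [-7.27,-1.37,5.71],
    [-7.27,-1.37,5.71],
    [-7.27,-1.37,5.71],
    [-7.27,-1.37,5.71],
    [-7.27,-1.37,5.71],
    [-7.27,-1.37,5.71],
    [-7.27,-1.37,5.71],
    [-7.27,-1.37,5.71],
    [-10.73,-1.37,13.95],
    [-10.73,-1.37,13.95],
    [-10.73,-1.37,13.95],
    [-10.73,-1.37,13.95],
    [-10.73,-1.37,13.95],
    [-10.73,-1.37,13.95],
    [-10.73,-1.37,13.95],
    [-10.73,-1.37,13.95],
    [-10.73,-1.37,13.95],
    [-10.73,-1.37,13.95],
    [-10.73,-1.37,13.95]
  ],
  "rot": [
    [0,1,0],
    [0,2,0],
    [0,3,0],
    [0,4,0],
    [0,5,0],
    [0,6,0],
    [0,7,0],
    [0,7.5,0],
    [0,7.5,0],
    [0,7.5,0],
    [0,7.5,0],
    [0,7.5,0],
    [0,7.5,0],
    [0,7.5,0],
    [0,7.5,0],
    [0,7.5,0],
    [0,7.5,0],
    [0,7.5,0],
    [0,7.5,0],
    [0,7.5,0]
  ],
  "gripper": [1,1,1,1,1,1,1,1,1,1,1,1,1,1,1,1,1,1,1,1]
}}

```text
clock: 3.3
position: [506.9, -191.5, 299.2]
ee_rot: [-0.42, -0.568, 0.568, 0.421]
contact_force: [-0.6, 0.4, -0.0]
gripper_width: 85.6
```

```bash
cat >> h.py <<'E'
def fish(u,v,im,s):  # ray in world: origin, dir
    K=np.array(im['mtx']); x=(u-K[0,2])/K[0,0]; y=(v-K[1,2])/K[1,1]; th=np.hypot(x,y)
    d=np.array([0,0,1.]) if th<1e-9 else np.array([np.sin(th)*x/th,np.sin(th)*y/th,np.cos(th)])
    T=np.array(im['T_tool_cam']); Rw=R.from_quat(s['ee_rot']).as_matrix()
    return Rw@T[:3,3]+s['position'], Rw@T[:3,:3]@d
def fz(u,v,z,im,s):
    o,d=fish(u,v,im,s); return o+d*(z-o[2])/d[2]
def proj(P,im,s):
    T=np.array(im['T_tool_cam']);K=np.array(im['mtx']); Rw=R.from_quat(s['ee_rot']).as_matrix()
    q=T[:3,:3].T@(Rw.T@(np.array(P)-s['position'])-T[:3,3]); r=np.hypot(q[0],q[1]); th=np.arctan2(r,q[2])
    return np.array([K[0,2]+K[0,0]*th*q[0]/r, K[1,2]+K[1,1]*th*q[1]/r])
def wr(p,crop=None,f=1):
    import pickle
    s,im=grab('wrist'); pickle.dump((s,im),open(p[:-4]+'.pkl','wb'))
    save(im['frame'],p); return s,im
E
python3 - <<'E'
from h import *
s,im=wr('pics/w1.png'); tooldirs(s); print(s['clock'],im['T_tool_cam'],im['mtx'])
f=im['frame']; m=((f[...,0]>110)&(f[...,1]<60)&(f[...,2]<60)).astype(np.uint8)
n,l,st,c=cv2.connectedComponentsWithStats(m)
for i in range(1,n):
    if st[i,4]>60:
        p=np.argwhere(l==i)[:,::-1].astype(float); q=np.array([fz(u,v,118,im,s)[:2] for u,v in p])
        print(c[i],st[i,4],cv2.minAreaRect(q.astype(np.float32)))
E
```

```text
tool axes cols
 [[-0.292 -0.001 -0.956]
 [ 0.956  0.    -0.292]
 [ 0.    -1.     0.001]] [ 506.9 -191.5  299.2] [-0.6  0.4 -0. ]
3.3 [[ 9.62198210e-04  9.62429441e-01  2.71530192e-01 -6.94272735e+01]
 [ 3.90335253e-04 -2.71530658e-01  9.62429711e-01 -1.42612305e+02]
 [ 9.99999461e-01 -8.20060339e-04 -6.36936453e-04  1.08930717e+00]
 [ 0.00000000e+00  0.00000000e+00  0.00000000e+00  1.00000000e+00]] [[309.70691629   0.         326.95611506]
 [  0.         309.70691629 194.63776848]
 [  0.           0.           1.        ]]
[370.28571429  67.08603896] 616 ((496.3204650878906, -314.895263671875), (35.09758758544922, 19.896366119384766), 63.751399993896484)
[265.97515528  80.7515528 ] 644 ((596.2413330078125, -270.1533203125), (21.289382934570312, 35.17959213256836), 20.699390411376953)
[239.67790894 163.22934233] 593 ((600.868408203125, -176.9759063720703), (21.537410736083984, 35.32172393798828), 5.890695095062256)
[330.85626911 155.99388379] 654 ((507.9720153808594, -212.40261840820312), (35.58415603637695, 20.724802017211914), 14.838541984558105)
```

View pics/w1.png

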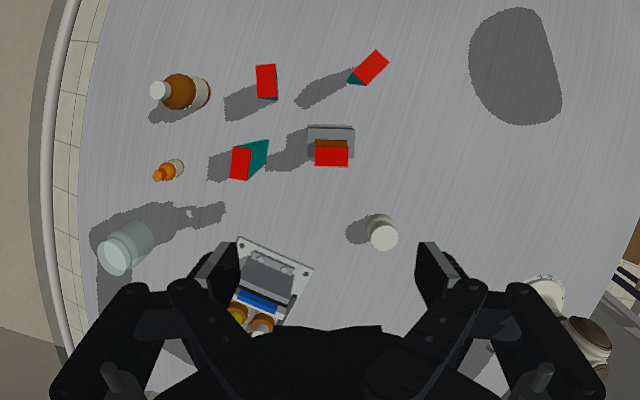

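The wrist view shows the orange wedge's head at (331,156), which gives (508,-212), yaw 14.8° and size 35.6x20.7 (expected 36x21). Orange also shows on its -y side. The camera sits on that side at exactly the grazing angle of a 1:7 slope, so a visible face there must be the flat one, and the slope looks to +y.

Run:
```python
from h import *
go([508,-212.4,200],0.259); go([508,-212.4,75],0.259)
```

```text
trans [-0.431  1.988  0.105] rot [-0.005  0.279  0.004]
trans [-0.432  4.488  0.104] rot [-0.005  0.279  0.004]
```

Request:
{"name": "jog_arm", "arguments": {
  "translation": [
    [-0.43,0.5,0.1],
    [-0.43,1.2,0.1],
    [-0.43,2.0,0.1],
    [-0.43,2.0,0.1],
    [-0.43,2.5,0.1],
    [-0.43,3.0,0.1],
    [-0.43,3.5,0.1],
    [-0.43,4.0,0.1],
    [-0.43,4.3,0.1],
    [-0.43,4.49,0.1],
    [-0.43,4.49,0.1],
    [-0.43,4.49,0.1],
    [-0.43,4.49,0.1],
    [-0.43,4.49,0.1],
    [-0.43,4.49,0.1],
    [-0.43,4.49,0.1],
    [-0.43,4.49,0.1]
  ],
  "rot": [
    [0,0.28,0],
    [0,0.28,0],
    [0,0.28,0],
    [0,0.28,0],
    [0,0.28,0],
    [0,0.28,0],
    [0,0.28,0],
    [0,0.28,0],
    [0,0.28,0],
    [0,0.28,0],
    [0,0.28,0],
    [0,0.28,0],
    [0,0.28,0],
    [0,0.28,0],
    [0,0.28,0],
    [0,0.28,0],
    [0,0.28,0]
  ],
  "gripper": [0.8,0.8,0.8,0.8,0.8,0.8,0.8,0.8,0.8,0.8,0.8,0.4,0.2,0.2,0.2,0.2,0.2]
}}

```text
clock: 5.05
position: [509.2, -212.3, 76.4]
ee_rot: [0.432, 0.561, -0.56, -0.431]
contact_force: [-0.7, 1.1, 5.1]
gripper_width: 34.9
```

Request:
{"name": "jog_arm", "arguments": {
  "translation": [
    [0,-0.3,0],
    [0,-0.7,0],
    [0,-1.2,0],
    [0,-1.8,0],
    [0,-2.5,0],
    [0,-3.2,0],
    [0,-4,0],
    [0,-4.5,0],
    [0,-4.5,0]
  ],
  "rot": [
    [0,0,0],
    [0,0,0],
    [0,0,0],
    [0,0,0],
    [0,0,0],
    [0,0,0],
    [0,0,0],
    [0,0,0],
    [0,0,0]
  ],
  "gripper": [0.2,0.2,0.2,0.2,0.2,0.2,0.2,0.2,0.2]
}}

```text
clock: 5.95
position: [510.2, -212.9, 305.9]
ee_rot: [0.435, 0.562, -0.559, -0.428]
contact_force: [-0.5, -1.2, -0.9]
gripper_width: 35.5
```

Run:
```python
from h import *
s,im=grab('top')
print(ray(im,321.3,200.6,82),ray(im,325.5,201.5,82)); tooldirs(s); print(s['gripper_width'])
P=ray(im,323,201,82); p=[P[0],P[1]+40,300]; print(p); go(p,-0.15,s)
```

```text
[543.04385242  20.29592043  82.        ] [540.292801     7.85752535  82.        ]
tool axes cols
 [[-0.256  0.011 -0.966]
 [ 0.967 -0.002 -0.257]
 [-0.005 -1.    -0.01 ]] [ 510.2 -212.9  305.9] [-0.5 -1.2 -0.9]
35.454062163941316
[np.float64(541.8238567448537), np.float64(55.26119377628146), 300]
trans [ 5.022  0.112 -1.985] rot [ 0.076  2.932 -0.021]
```

Request:
{"name": "jog_arm", "arguments": {
  "translation": [
    [0.8,0.1,-0.3],
    [1.6,0.1,-0.6],
    [2.5,0.1,-1],
    [3.3,0.1,-1.3],
    [4.2,0.1,-1.6],
    [5.02,0.1,-1.98],
    [5.02,0.1,-1.98],
    [5.02,0.1,-1.98],
    [5.02,0.1,-1.98]
  ],
  "rot": [
    [0,0.5,0],
    [0,1,0],
    [0,1.5,0],
    [0,2,0],
    [0.08,2.5,0],
    [0.08,2.93,-0.02],
    [0.08,2.93,-0.02],
    [0.08,2.93,-0.02],
    [0.08,2.93,-0.02]
  ],
  "gripper": [0.2,0.2,0.2,0.2,0.2,0.2,0.2,0.2,0.2]
}}

```text
clock: 6.9
position: [539.9, 54.9, 296.9]
ee_rot: [-0.534, -0.459, 0.463, 0.538]
contact_force: [0.2, -0.7, -0.7]
gripper_width: 35.6
```

Run:
```python
from h import *
s,im=wr('pics/w2.png'); tooldirs(s); print(s['gripper_width'],s['clock'])
f=im['frame'][60:320,170:490]; save(cv2.resize(f,(738,600),interpolation=cv2.INTER_CUBIC),'pics/w2c.png')
```

```text
tool axes cols
 [[ 0.15  -0.008 -0.989]
 [ 0.989  0.001  0.15 ]
 [-0.    -1.     0.008]] [539.9  54.9 296.9] [ 0.2 -0.7 -0.7]
35.60015081445753 6.9
```

View pics/w2c.png

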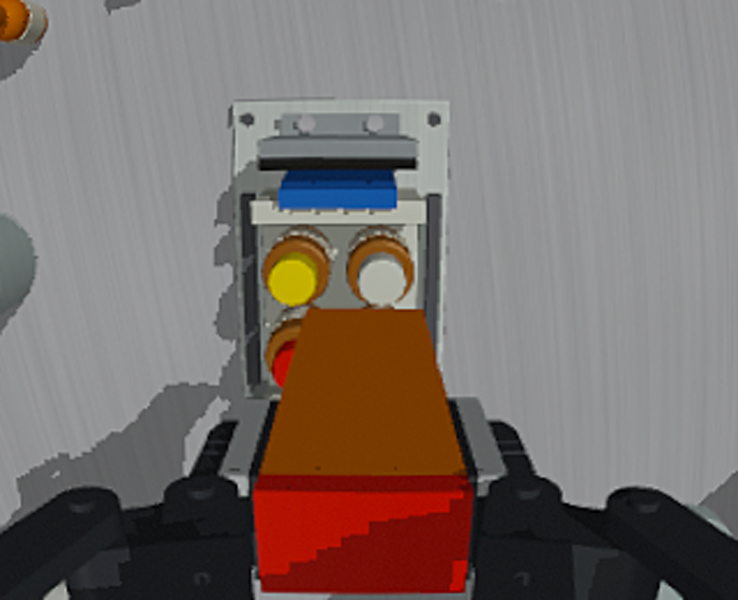

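Run:
```python
from h import *; import pickle
s,im=pickle.load(open('pics/w2.pkl','rb'))
def q(u,v,z): return fz(170+u/2.306,60+v/2.308,z,im,s)
A,B=q(258,169,80),q(417,169,80); C,D=q(279,207.5,82),q(397,207.5,82); E,F=q(233,101,8),q(450,101,8)
W,X=q(254,490,297+43),q(473,488,297+43)
for a,b in ((A,B),(C,D),(E,F),(W,X)): d=b-a; print(a.round(1),b.round(1),np.linalg.norm(d).round(1),np.degrees(np.arctan2(d[1],d[0])).round(2))
# wedge tip bottom edge flat face
for a in [q(308,310,297+43-112),q(424,310,297+43-112),q(254,480,340),q(473,480,340)]: print(a.round(1))
# find edges along column mid
f=im['frame']; 
for u in (300,310,320): 
  print([tuple(int(x) for x in f[v,u]) for v in range(120,156)])
```

```text
[583.    5.1  80. ] [503.9  17.6  80. ] 80.1 171.02
[575.6  26.1  82. ] [516.8  35.3  82. ] 59.5 171.07
[601.8 -34.6   8. ] [473.1 -14.2   8. ] 130.3 171.0
[555.   40.6 340. ] [520.2  45.7 340. ] 35.2 171.65
[553.6  42.3 228. ]
[518.3  47.8 228. ]
[554.6  38.8 340. ]
[520.   44.2 340. ]
[(105, 109, 111), (126, 132, 133), (124, 130, 129), (121, 129, 128), (121, 128, 127), (121, 128, 128), (123, 130, 130), (127, 133, 134), (52, 54, 54), (27, 28, 28), (25, 24, 23), (26, 26, 23), (19, 19, 14), (20, 23, 33), (8, 38, 82), (7, 34, 75), (9, 35, 75), (7, 35, 71), (8, 42, 91), (15, 58, 119), (11, 56, 114), (12, 52, 108), (17, 80, 152), (23, 88, 163), (21, 86, 160), (20, 85, 159), (20, 86, 159), (21, 86, 160), (16, 84, 160), (32, 88, 157), (77, 100, 140), (129, 126, 107), (182, 183, 169), (177, 179, 168), (175, 177, 166), (180, 183, 172)]
[(105, 111, 111), (125, 132, 133), (124, 129, 130), (122, 128, 129), (121, 128, 129), (122, 129, 130), (124, 131, 131), (120, 127, 127), (59, 63, 63), (27, 28, 27), (25, 24, 24), (24, 24, 22), (19, 20, 12), (21, 25, 41), (5, 36, 80), (11, 37, 76), (9, 36, 74), (9, 33, 70), (10, 46, 95), (14, 58, 119), (12, 55, 114), (13, 52, 108), (20, 82, 156), (21, 87, 162), (21, 84, 160), (20, 84, 159), (22, 85, 159), (21, 84, 160), (18, 84, 161), (32, 87, 156), (82, 100, 136), (135, 133, 114), (183, 186, 172), (176, 179, 167), (175, 177, 166), (181, 183, 171)]
[(101, 106, 106), (129, 135, 135), (123, 129, 131), (121, 128, 128), (122, 127, 128), (122, 127, 128), (124, 130, 130), (118, 125, 124), (68, 70, 70), (25, 25, 24), (27, 25, 25), (22, 22, 19), (23, 19, 16), (17, 25, 43), (5, 37, 81), (8, 35, 75), (12, 36, 75), (6, 33, 69), (12, 47, 98), (12, 58, 118), (12, 55, 114), (8, 51, 107), (20, 83, 157), (20, 86, 161), (19, 85, 159), (20, 85, 159), (21, 84, 159), (18, 85, 159), (19, 84, 159), (6, 80, 162), (80, 98, 147), (120, 118, 98), (106, 107, 97), (172, 175, 163), (177, 179, 168), (180, 183, 171)]
```

Run:
```python
from h import *; import pickle
s,im=pickle.load(open('pics/w2.pkl','rb'))
u0,v0=170+337.5/2.306,133.2
A=fz(u0,v0,80,im,s); C=fz(170+338/2.306,141.7,82,im,s)
a=np.radians(-9.0); ex=np.array([np.cos(a),np.sin(a),0]); ey=np.array([-np.sin(a),np.cos(a),0])
wd=np.linalg.norm(fz(170+278.5/2.306,141.7,82,im,s)-fz(170+397/2.306,141.7,82,im,s))
print(A,C,'gap',(C-A)@ey,'dx',(C-A)@ex,'face width',wd)
# plate front edge to pad edge
E=(fz(170+341.5/2.306,60+101/2.308,8,im,s)-A)@ey; print('plate front rel pad',E)
M=(A+C)/2; M[2]=0
for z in (260,170,145):
    tcp=M+ey*(10.1-3)+np.array([0,0,z]); print(tcp.round(1)); go(tcp,a,s)
```

```text
[543.39584914  11.66213844  80.        ] [544.61728367  21.33070277  82.        ] gap 9.740602718526041 dx -0.3061000458702087 face width 59.5225242582188
plate front rel pad -35.55687925356662
[545.1  23.5 260. ]
trans [-0.606  0.736 -0.203] rot [-0.057  0.047 -0.001]
[545.1  23.5 170. ]
trans [-0.605  2.536 -0.218] rot [-0.057  0.047 -0.001]
[545.1  23.5 145. ]
trans [-0.605  3.036 -0.222] rot [-0.057  0.047 -0.001]
```

Request:
{"name": "jog_arm", "arguments": {
  "translation": [
    [-0.3,0.2,-0.1],
    [-0.6,0.6,-0.2],
    [-0.6,1.0,-0.22],
    [-0.6,1.5,-0.22],
    [-0.6,2.0,-0.22],
    [-0.6,2.4,-0.22],
    [-0.6,2.66,-0.22],
    [-0.6,2.66,-0.22],
    [-0.6,2.66,-0.22],
    [-0.6,2.66,-0.22]
  ],
  "rot": [
    [-0.06,0.05,0],
    [-0.06,0.05,0],
    [-0.06,0.05,0],
    [-0.06,0.05,0],
    [-0.06,0.05,0],
    [-0.06,0.05,0],
    [-0.06,0.05,0],
    [-0.06,0.05,0],
    [-0.06,0.05,0],
    [-0.06,0.05,0]
  ],
  "gripper": [0.2,0.2,0.2,0.2,0.2,0.2,0.2,0.2,0.2,0.2]
}}

```text
clock: 7.95
position: [546.1, 23.1, 165.3]
ee_rot: [0.539, 0.46, -0.458, -0.538]
contact_force: [0.5, -1.1, -1.4]
gripper_width: 35.2
```

Run:
```python
from h import *
s,im=wr('pics/w3.png'); tooldirs(s); print(s['gripper_width'],s['clock'])
f=im['frame'][130:360,200:450]; save(cv2.resize(f,(650,598),interpolation=cv2.INTER_CUBIC),'pics/w3c.png')
```

```text
tool axes cols
 [[ 0.158  0.003 -0.987]
 [ 0.987  0.     0.158]
 [ 0.001 -1.    -0.003]] [546.1  23.1 165.3] [ 0.5 -1.1 -1.4]
35.214822502751446 7.95
```

View pics/w3c.png

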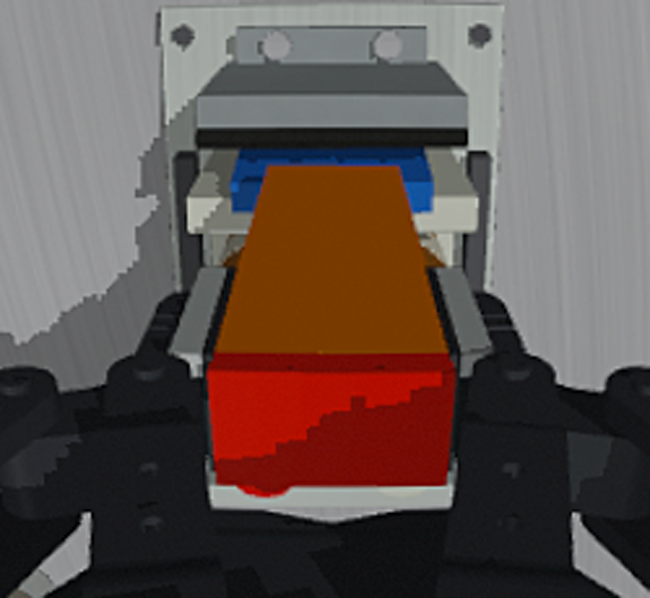

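Run:
```python
from h import *; import pickle
s,im=pickle.load(open('pics/w3.pkl','rb')); f=im['frame']
a=np.radians(-9.0); ex=np.array([np.cos(a),np.sin(a),0]); ey=np.array([-np.sin(a),np.cos(a),0])
for u in (285,296,330,362): print(u,[(v,)+tuple(int(x) for x in f[v,u]) for v in range(178,214)] if u in(296,330) else '')
q=lambda u,v,z:fz(200+u/2.6,130+v/2.6,z,im,s)
A=(q(197,147,80)+q(468,147,80))/2; C=(q(232,182,82)+q(433,182,82))/2
print('pad',A,'face',C,'gap',(C-A)@ey, np.linalg.norm(q(197,147,80)-q(468,147,80)),np.linalg.norm(q(232,182,82)-q(433,182,82)))
for h in (93,95,97):
    T0,T1=q(262,166,h),q(403,166,h); W=(T0+T1)/2; print(h,'flat rel pad y',(W-A)@ey,'x',(W-A)@ex,np.linalg.norm(T1-T0),np.degrees(np.arctan2(*(T1-T0)[[1,0]])))
H0,H1=q(208,370,s['position'][2]+41.6),q(455,370,s['position'][2]+41.6); print('head flat rel pad',((H0+H1)/2-A)@ey,np.linalg.norm(H1-H0))
```

```text
285 
296 [(178, 131, 137, 138), (179, 52, 54, 54), (180, 23, 25, 22), (181, 26, 27, 24), (182, 28, 29, 26), (183, 28, 28, 26), (184, 23, 25, 23), (185, 21, 19, 16), (186, 18, 20, 24), (187, 18, 30, 54), (188, 6, 36, 80), (189, 9, 36, 75), (190, 10, 35, 74), (191, 6, 32, 69), (192, 12, 43, 92), (193, 9, 57, 119), (194, 11, 56, 115), (195, 12, 56, 116), (196, 13, 57, 118), (197, 14, 51, 105), (198, 9, 33, 69), (199, 9, 33, 70), (200, 13, 51, 101), (201, 16, 56, 110), (202, 17, 59, 113), (203, 17, 58, 112), (204, 12, 57, 111), (205, 16, 58, 112), (206, 15, 58, 112), (207, 13, 58, 113), (208, 12, 58, 114), (209, 6, 56, 115), (210, 1, 55, 118), (211, 59, 78, 110), (212, 105, 108, 108), (213, 124, 118, 104)]
330 [(178, 125, 132, 131), (179, 34, 37, 36), (180, 19, 20, 19), (181, 28, 29, 27), (182, 28, 28, 26), (183, 29, 29, 28), (184, 23, 25, 21), (185, 23, 22, 19), (186, 21, 23, 27), (187, 17, 30, 54), (188, 7, 36, 79), (189, 8, 35, 74), (190, 8, 34, 72), (191, 8, 34, 72), (192, 0, 43, 97), (193, 56, 58, 127), (194, 134, 60, 0), (195, 123, 57, 0), (196, 121, 59, 0), (197, 121, 58, 0), (198, 120, 58, 0), (199, 121, 59, 0), (200, 122, 58, 0), (201, 121, 58, 0), (202, 121, 58, 0), (203, 121, 58, 0), (204, 121, 57, 0), (205, 121, 58, 0), (206, 122, 59, 0), (207, 121, 59, 0), (208, 122, 59, 0), (209, 121, 58, 0), (210, 121, 58, 0), (211, 121, 59, 0), (212, 121, 59, 0), (213, 122, 59, 0)]
362 
pad [543.19558108  11.50092993  80.        ] face [544.80287587  21.52675068  82.        ] gap 10.153822554684519 79.89060530770621 59.20494445676174
93 flat rel pad y 2.1749326185734343 x -0.0029924543047041606 39.178007348161344 170.88740078841806
95 flat rel pad y 1.613862770145549 x -0.005016061156325196 38.8133486376619 170.88740078841806
97 flat rel pad y 1.052792921717696 x -0.007039668007721078 38.448689927162455 170.88740078841803
head flat rel pad 0.8800904381637218 35.75999144266086
```

Run:
```python
from h import *; import pickle
for n in ('w2','w3'):
    s,im=pickle.load(open(f'pics/{n}.pkl','rb')); f=im['frame'].astype(int)
    m=(f[...,0]>85)&(f[...,1]<80)&(f[...,2]<30)&(f[...,1]>35)
    m[:,:230]=0;m[:,420:]=0
    r=[(v,np.flatnonzero(m[v]).min(),np.flatnonzero(m[v]).max()) for v in range(186,212) if m[v].sum()>20]
    v,l,rr=r[1] if len(r)>1 else (0,0,0); print(n,r[:8:2])
    for tip in (-66,-70,-74):
        z=s['position'][2]+tip; print(tip,np.linalg.norm(fz(l-.5,v,z,im,s)-fz(rr+.5,v,z,im,s)))
```

```text
w2 [(194, np.int64(303), np.int64(353)), (196, np.int64(303), np.int64(353)), (198, np.int64(301), np.int64(353)), (200, np.int64(300), np.int64(354))]
-66 35.791810892962026
-70 36.47807870839567
-74 37.16434652382921
w3 [(194, np.int64(303), np.int64(352)), (196, np.int64(303), np.int64(352)), (198, np.int64(302), np.int64(353)), (200, np.int64(302), np.int64(353))]
-66 35.08138753969849
-70 35.754261478903906
-74 36.42713541810932
```

Tip width checks (35.8 mm). The tip is 1.6 mm clear of the pad in a gap of about 10 mm, x is centred, and yaw is within 0.2°. Lowering into the slot.

Request:
{"name": "jog_arm", "arguments": {
  "translation": [
    [0,0.1,0],
    [0,0.2,0],
    [0,0.3,0],
    [0,0.4,0],
    [-0.01,0.48,0],
    [-0.02,0.55,0],
    [-0.02,0.6,0],
    [-0.02,0.62,0],
    [-0.02,0.62,0]
  ],
  "rot": [
    [0,0,0],
    [0,0,0],
    [0,0,0],
    [0,0,0],
    [0,0,0],
    [0,0,0],
    [0,0,0],
    [0,0,0],
    [0,0,0]
  ],
  "gripper": [0.2,0.2,0.2,0.2,0.2,0.2,0.2,0.2,0.2]
}}

```text
clock: 8.9
position: [546.0, 22.3, 134.3]
ee_rot: [0.539, 0.46, -0.458, -0.537]
contact_force: [-0.1, -0.6, -0.6]
gripper_width: 35.2
```

Request:
{"name": "jog_arm", "arguments": {
  "translation": [
    [0,0.04,0],
    [0,0.08,0],
    [0,0.12,0],
    [0,0.12,0]
  ],
  "rot": [
    [0,0,0],
    [0,0,0],
    [0,0,0],
    [0,0,0]
  ],
  "gripper": [0.2,0.2,0.2,0.2]
}}

```text
clock: 9.3
position: [545.8, 22.2, 127.9]
ee_rot: [0.539, 0.46, -0.458, -0.538]
contact_force: [-0.0, -0.4, -0.7]
gripper_width: 35.7
```

Request:
{"name": "jog_arm", "arguments": {
  "translation": [
    [0,0.03,0],
    [0,0.06,0],
    [0,0.06,0]
  ],
  "rot": [
    [0,0,0],
    [0,0,0],
    [0,0,0]
  ],
  "gripper": [0.2,0.2,0.2]
}}

```text
clock: 9.6
position: [546.2, 22.1, 125.2]
ee_rot: [0.539, 0.46, -0.458, -0.537]
contact_force: [-0.4, -0.5, 0.9]
gripper_width: 35.5
```

Request:
{"name": "jog_arm", "arguments": {
  "translation": [
    [0,0.03,0],
    [0,0.06,0],
    [0,0.06,0]
  ],
  "rot": [
    [0,0,0],
    [0,0,0],
    [0,0,0]
  ],
  "gripper": [0.2,0.2,0.2]
}}

```text
clock: 9.9
position: [546.4, 22.1, 122.1]
ee_rot: [0.539, 0.46, -0.458, -0.537]
contact_force: [0.6, -1.6, 1.2]
gripper_width: 35.5
```

Request:
{"name": "jog_arm", "arguments": {
  "translation": [
    [0,0.03,0],
    [0,0.06,0],
    [0,0.06,0]
  ],
  "rot": [
    [0,0,0],
    [0,0,0],
    [0,0,0]
  ],
  "gripper": [0.2,0.2,0.2]
}}

```text
clock: 10.2
position: [546.4, 22.0, 118.9]
ee_rot: [0.539, 0.46, -0.458, -0.537]
contact_force: [1.2, -1.1, 0.5]
gripper_width: 35.3
```

Request:
{"name": "jog_arm", "arguments": {
  "translation": [
    [0,0.03,0],
    [0,0.06,0],
    [0,0.06,0]
  ],
  "rot": [
    [0,0,0],
    [0,0,0],
    [0,0,0]
  ],
  "gripper": [0.2,0.2,0.2]
}}

```text
clock: 10.5
position: [546.4, 22.1, 115.5]
ee_rot: [0.539, 0.46, -0.458, -0.537]
contact_force: [0.2, -1.2, -0.1]
gripper_width: 35.4
```

Request:
{"name": "jog_arm", "arguments": {
  "translation": [
    [0,0.03,0],
    [0,0.06,0],
    [0,0.06,0]
  ],
  "rot": [
    [0,0,0],
    [0,0,0],
    [0,0,0]
  ],
  "gripper": [0.2,0.2,0.2]
}}

```text
clock: 10.8
position: [546.4, 21.9, 112.6]
ee_rot: [0.539, 0.46, -0.458, -0.537]
contact_force: [0.4, -1.2, 2.5]
gripper_width: 35.5
```

Request:
{"name": "jog_arm", "arguments": {
  "translation": [
    [0,0.03,0],
    [0,0.06,0],
    [0,0.06,0]
  ],
  "rot": [
    [0,0,0],
    [0,0,0],
    [0,0,0]
  ],
  "gripper": [0.2,0.2,0.2]
}}

```text
clock: 11.1
position: [546.8, 21.6, 110.5]
ee_rot: [0.539, 0.46, -0.458, -0.536]
contact_force: [-1.1, -3.3, 6.8]
gripper_width: 35.4
```

Contact has begun (6.8 N). Releasing, rising with the fingers shut, then checking.

Request:
{"name": "jog_arm", "arguments": {
  "translation": [
    [0,0,0],
    [0,0,0],
    [0,0,0],
    [0,0,0],
    [0,-0.5,0],
    [0,-1,0],
    [0,-1.3,0],
    [0,-1.3,0],
    [0,-1.3,0],
    [0,-1.3,0],
    [0,-1.3,0],
    [0,-1.3,0],
    [0,-1.3,0]
  ],
  "rot": [
    [0,0,0],
    [0,0,0],
    [0,0,0],
    [0,0,0],
    [0,0,0],
    [0,0,0],
    [0,0,0],
    [0,0,0],
    [0,0,0],
    [0,0,0],
    [0,0,0],
    [0,0,0],
    [0,0,0]
  ],
  "gripper": [0.6,0.6,0.6,0.6,0.6,0.6,0.6,0.6,0.2,0,0,0,0]
}}

```text
clock: 12.4
position: [546.3, 21.6, 175.0]
ee_rot: [0.539, 0.46, -0.459, -0.537]
contact_force: [-0.1, 0.1, 0.3]
gripper_width: -0.1
```

Run:
```python
from h import *
s,im=wr('pics/w4.png'); tooldirs(s); print(s['gripper_width'],s['clock'])
save(im['frame'][130:360,200:450].repeat(2,0).repeat(2,1),'pics/w4c.png')
f=im['frame']; m=((f[...,0]>100)&(f[...,1]<45)&(f[...,2]<45)).astype(np.uint8); m[:,:200]=0;m[:,450:]=0
n,l,st,c=cv2.connectedComponentsWithStats(m)
for i in range(1,n):
    if st[i,4]>150:
        p=np.argwhere(l==i)[:,::-1].astype(float); q=np.array([fz(u,v,153,im,s)[:2] for u,v in p])
        print(c[i],st[i,:],cv2.minAreaRect(q.astype(np.float32)))
```

```text
tool axes cols
 [[ 0.156  0.004 -0.988]
 [ 0.988 -0.001  0.156]
 [-0.001 -1.    -0.004]] [546.3  21.6 175. ] [-0.1  0.1  0.3]
-0.11649339559399838 12.4
[326.68158568 225.3842711 ] [ 295  212   64   36 1564] ((545.681640625, 19.031946182250977), (21.795272827148438, 36.225425720214844), 82.11550903320312)
```

View pics/w4c.png

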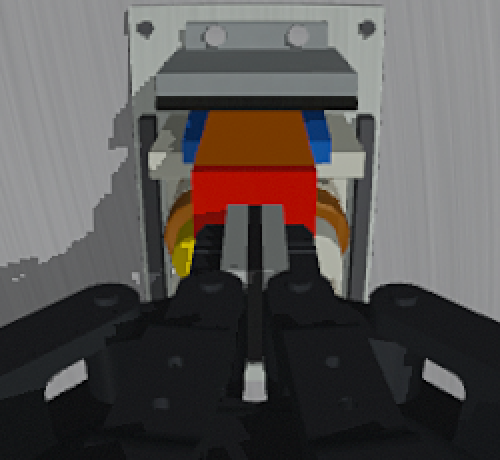

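The wedge stands square in the slot on its own (head at crop (254,185), centre (545.7,19.0)), with the shut fingers above it. Pressing down in small steps.

Request:
{"name": "jog_arm", "arguments": {
  "translation": [
    [-0.04,0.1,0],
    [-0.04,0.2,0],
    [-0.04,0.3,0],
    [-0.04,0.36,0],
    [-0.04,0.36,0]
  ],
  "rot": [
    [0,0,0],
    [0,0,0],
    [0,0,0],
    [0,0,0],
    [0,0,0]
  ],
  "gripper": [0,0,0,0,0]
}}

```text
clock: 12.95
position: [545.8, 19.5, 156.4]
ee_rot: [0.539, 0.46, -0.459, -0.537]
contact_force: [-0.4, -0.1, -0.4]
gripper_width: 0.1
```

Request:
{"name": "jog_arm", "arguments": {
  "translation": [
    [0,0.03,0],
    [0,0.06,0],
    [0,0.08,0],
    [0,0.08,0]
  ],
  "rot": [
    [0,0,0],
    [0,0,0],
    [0,0,0],
    [0,0,0]
  ],
  "gripper": [0,0,0,0]
}}

```text
clock: 13.35
position: [545.8, 19.6, 152.4]
ee_rot: [0.539, 0.46, -0.459, -0.537]
contact_force: [0.3, -0.5, 0.9]
gripper_width: -0.1
```

Request:
{"name": "jog_arm", "arguments": {
  "translation": [
    [0,0.02,0],
    [0,0.04,0],
    [0,0.04,0]
  ],
  "rot": [
    [0,0,0],
    [0,0,0],
    [0,0,0]
  ],
  "gripper": [0,0,0]
}}

```text
clock: 13.65
position: [546.7, 19.4, 151.9]
ee_rot: [0.539, 0.46, -0.458, -0.536]
contact_force: [0.3, -1.0, 6.7]
gripper_width: 0.1
```

Request:
{"name": "jog_arm", "arguments": {
  "translation": [
    [0,0.05,0],
    [0,0.06,0],
    [0,0.06,0]
  ],
  "rot": [
    [0,0,0],
    [0,0,0],
    [0,0,0]
  ],
  "gripper": [0,0,0]
}}

```text
clock: 13.95
position: [547.9, 19.2, 151.4]
ee_rot: [0.54, 0.462, -0.458, -0.535]
contact_force: [-1.9, -0.8, 10.6]
gripper_width: -0.5
```

Request:
{"name": "jog_arm", "arguments": {
  "translation": [
    [0,0.05,0],
    [0,0.06,0],
    [0,0.06,0]
  ],
  "rot": [
    [0,0,0],
    [0,0,0],
    [0,0,0]
  ],
  "gripper": [0,0,0]
}}

```text
clock: 14.25
position: [549.2, 19.0, 151.0]
ee_rot: [0.541, 0.463, -0.457, -0.533]
contact_force: [-2.4, -1.6, 10.1]
gripper_width: -0.0
```

Request:
{"name": "jog_arm", "arguments": {
  "translation": [
    [0,-0.1,0],
    [0,-0.2,0],
    [0,-0.2,0]
  ],
  "rot": [
    [0,0,0],
    [0,0,0],
    [0,0,0]
  ],
  "gripper": [0,0,0]
}}

```text
clock: 14.55
position: [549.5, 19.1, 161.7]
ee_rot: [0.541, 0.463, -0.457, -0.533]
contact_force: [0.5, -0.7, 0.5]
gripper_width: 0.0
```

Run:
```python
from h import *
s=arm.read_state(); tooldirs(s); go([545.7,19.3,s['position'][2]],np.radians(-9),s)
```

```text
tool axes cols
 [[ 0.154  0.014 -0.988]
 [ 0.988 -0.003  0.154]
 [-0.    -1.    -0.014]] [549.5  19.1 161.7] [ 0.5 -0.7  0.5]
trans [-0.008 -0.001  0.076] rot [ 0.102  0.021 -0.002]
```

Request:
{"name": "jog_arm", "arguments": {
  "translation": [
    [0,0,0.08],
    [0,0.08,0.08],
    [0,0.16,0.08],
    [0,0.2,0.08],
    [0,0.23,0.08],
    [0,0.25,0.08],
    [0,0.27,0.08],
    [0,0.29,0.08],
    [0,0.3,0.08],
    [0,0.3,0.08]
  ],
  "rot": [
    [0.1,0.02,0],
    [0.1,0.02,0],
    [0.1,0.02,0],
    [0.1,0.02,0],
    [0.1,0.02,0],
    [0.1,0.02,0],
    [0.1,0.02,0],
    [0.1,0.02,0],
    [0.1,0.02,0],
    [0.1,0.02,0]
  ],
  "gripper": [0,0,0,0,0,0,0,0,0,0]
}}

```text
clock: 15.55
position: [547.3, 19.3, 150.0]
ee_rot: [0.539, 0.461, -0.459, -0.536]
contact_force: [-2.8, -1.5, 14.9]
gripper_width: -0.1
```

Request:
{"name": "jog_arm", "arguments": {
  "translation": [
    [0,0.07,0.03],
    [0,0.08,0.03],
    [0,0.09,0.03],
    [0,0.1,0.03],
    [0,0.105,0.03],
    [0,0.105,0.03],
    [0,0.105,0.03]
  ],
  "rot": [
    [0.05,0,0],
    [0.05,0,0],
    [0.05,0,0],
    [0.05,0,0],
    [0.05,0,0],
    [0.05,0,0],
    [0.05,0,0]
  ],
  "gripper": [0,0,0,0,0,0,0]
}}

```text
clock: 16.25
position: [548.1, 19.1, 149.0]
ee_rot: [0.538, 0.461, -0.46, -0.535]
contact_force: [-3.5, -2.0, 17.9]
gripper_width: 0.0
```

Request:
{"name": "jog_arm", "arguments": {
  "translation": [
    [0,0.085,0.04],
    [0,0.095,0.04],
    [0,0.1,0.04],
    [0,0.102,0.04],
    [0,0.102,0.04],
    [0,0.102,0.04]
  ],
  "rot": [
    [0.04,0,0],
    [0.04,0,0],
    [0.04,0,0],
    [0.04,0,0],
    [0.04,0,0],
    [0.04,0,0]
  ],
  "gripper": [0,0,0,0,0,0]
}}

```text
clock: 16.85
position: [548.5, 19.0, 148.6]
ee_rot: [0.538, 0.462, -0.46, -0.535]
contact_force: [-3.2, -1.2, 18.3]
gripper_width: 0.1
```

Request:
{"name": "jog_arm", "arguments": {
  "translation": [
    [0,0.09,0.04],
    [0,0.1,0.04],
    [0,0.106,0.04],
    [0,0.11,0.04],
    [0,0.11,0.04]
  ],
  "rot": [
    [0,0,0],
    [0,0,0],
    [0,0,0],
    [0,0,0],
    [0,0,0]
  ],
  "gripper": [0,0,0,0,0]
}}

```text
clock: 17.35
position: [549.1, 18.8, 148.0]
ee_rot: [0.54, 0.464, -0.459, -0.532]
contact_force: [-4.2, -1.2, 21.1]
gripper_width: 0.0
```

Request:
{"name": "jog_arm", "arguments": {
  "translation": [
    [0,-0.3,0],
    [0,-0.8,0],
    [0,-1.4,0],
    [-0.2,-1.8,0],
    [-0.2,-2,0],
    [-0.2,-2,0]
  ],
  "rot": [
    [0,0,0],
    [0,0,0],
    [0,0,0],
    [0,0,0],
    [0,0,0],
    [0,0,0]
  ],
  "gripper": [0,0,0,0,0,0]
}}

```text
clock: 17.95
position: [546.9, 9.4, 249.0]
ee_rot: [0.54, 0.465, -0.458, -0.532]
contact_force: [0.6, -0.0, -0.4]
gripper_width: 0.0
```

Run:
```python
from h import *
s,im=wr('pics/w5.png'); tooldirs(s); print(s['clock'])
a=im['frame'][90:320,200:450]; s2,b=grab('scene'); b=b['frame'][180:260,270:390]
save(np.hstack([cv2.resize(a,(400,368)),cv2.resize(b,(400,267),interpolation=cv2.INTER_CUBIC) if 0 else np.vstack([cv2.resize(b,(400,267)),np.zeros((101,400,3),np.uint8)])]),'pics/w5c.png')
f=im['frame']; m=((f[...,0]>100)&(f[...,1]<45)&(f[...,2]<45)).astype(np.uint8); m[:,:200]=0;m[:,450:]=0
n,l,st,c=cv2.connectedComponentsWithStats(m)
for i in range(1,n):
    if st[i,4]>150:
        p=np.argwhere(l==i)[:,::-1].astype(float); q=np.array([fz(u,v,149,im,s)[:2] for u,v in p]); print(st[i],cv2.minAreaRect(q.astype(np.float32)))
```

```text
tool axes cols
 [[ 0.149  0.015 -0.989]
 [ 0.989 -0.003  0.149]
 [-0.001 -1.    -0.015]] [546.9   9.4 249. ] [ 0.6 -0.  -0.4]
17.95
[228   0  28  25 504] ((592.46044921875, -155.37876892089844), (18.644432067871094, 24.056852340698242), 5.210524082183838)
[ 301  194   45   28 1127] ((552.6760864257812, 18.319215774536133), (22.767536163330078, 35.99199676513672), 79.6512680053711)
```

View pics/w5c.png

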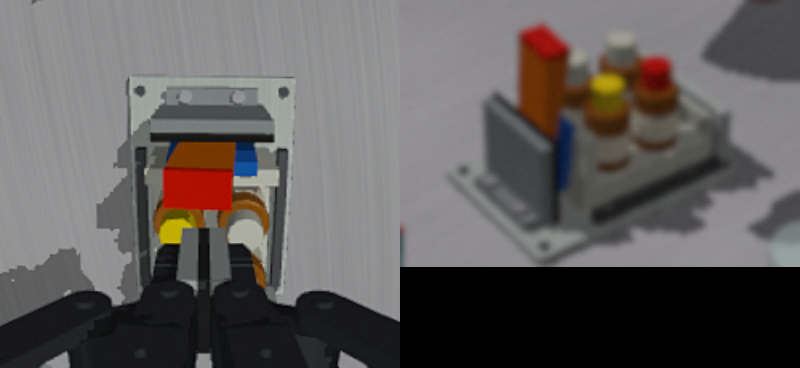

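The wedge is standing in the slot, but its head (crop (198,187)) has moved about 7 mm towards +x, so it may lean. I'll measure tilt and x offset in the plane of its flat face.

```bash
cat > tilt.py <<'E'
from h import *; import pickle,sys
a=np.radians(-9.0); ex=np.array([np.cos(a),np.sin(a),0]); ey=np.array([-np.sin(a),np.cos(a),0]); P0=np.array([543.3,11.6,0])
def tilt(n):
    s,im=pickle.load(open(f'pics/{n}.pkl','rb')); f=im['frame'].astype(int)
    m=(f[...,0]>75)&(f[...,1]<85)&(f[...,2]<30)&(f[...,1]>35)&(f[...,0]>1.6*f[...,1]); m[:,:285]=0;m[:,:]&=True; m[:,375:]=0
    L=[];Rr=[]
    for v in range(150,240):
        u=np.flatnonzero(m[v])
        if len(u)<35 or len(u)>60: continue
        for uu,S in ((u.min()-.5,L),(u.max()+.5,Rr)):
            o,d=fish(uu,v,im,s); p=o+d*(((P0-o)@ey)/(d@ey)); S.append(((p-P0)@ex,p[2]))
    for S in (L,Rr):
        S=np.array(S); k=np.polyfit(S[:,1],S[:,0],1); print(n,len(S),'z',S[:,1].min().round(),S[:,1].max().round(),'slope',k[0].round(3),'x at z=40,83,148',np.polyval(k,[40,83,148]).round(1))
for n in sys.argv[1:]: tilt(n)
E
python3 tilt.py w4 w5
```

```text
w4 28 z 78.0 145.0 slope -0.005 x at z=40,83,148 [19.3 19.1 18.8]
w4 28 z 78.0 145.0 slope 0.009 x at z=40,83,148 [-17.3 -16.9 -16.3]
w5 15 z 79.0 134.0 slope 0.071 x at z=40,83,148 [19.1 22.1 26.7]
w5 15 z 77.0 132.0 slope 0.069 x at z=40,83,148 [-17.2 -14.3  -9.8]
```

Tilt is about 0.07 rad, too close to the 0.08 limit. I'll straddle the head with open fingers and nudge it back in -x with a pad. That takes little force and no downward push.

Run:
```python
from h import *
a=np.radians(-9.0); ex=np.array([np.cos(a),np.sin(a),0]); ey=np.array([-np.sin(a),np.cos(a),0]); P0=np.array([543.3,11.6,0])
s=arm.read_state()
for x in (7,-5): go(P0+ex*x+ey*10.3+[0,0,120],a,s)
```

```text
trans [ 0.246  2.535 -0.059] rot [ 0.075  0.057 -0.014]
trans [0.248 2.532 0.181] rot [ 0.075  0.057 -0.014]
```

Request:
{"name": "jog_arm", "arguments": {
  "translation": [
    [0.25,0,-0.06],
    [0.25,0,-0.06],
    [0.25,0,-0.06],
    [0.25,0.5,-0.06],
    [0.25,1.0,-0.06],
    [0.25,1.5,-0.06],
    [0.25,2,-0.06],
    [0.25,2.3,-0.06],
    [0.25,2.5,-0.06],
    [0.25,2.54,-0.06],
    [0.25,2.54,-0.06],
    [0.25,2.54,0.06],
    [0.25,2.54,0.18],
    [0.25,2.54,0.18]
  ],
  "rot": [
    [0.08,0.06,0],
    [0.08,0.06,0],
    [0.08,0.06,0],
    [0.08,0.06,0],
    [0.08,0.06,0],
    [0.08,0.06,0],
    [0.08,0.06,0],
    [0.08,0.06,0],
    [0.08,0.06,0],
    [0.08,0.06,0],
    [0.08,0.06,0],
    [0.08,0.06,0],
    [0.08,0.06,0],
    [0.08,0.06,0]
  ],
  "gripper": [0.7,0.7,0.7,0.7,0.7,0.7,0.7,0.7,0.7,0.7,0.7,0.7,0.7,0.7]
}}

```text
clock: 19.45
position: [539.8, 22.9, 120.6]
ee_rot: [0.538, 0.459, -0.459, -0.537]
contact_force: [0.7, -0.7, -0.0]
gripper_width: 59.5
```

Request:
{"name": "jog_arm", "arguments": {
  "translation": [
    [0,0,0.04],
    [0,0,0.08],
    [0,0,0.12],
    [0,0,0.12]
  ],
  "rot": [
    [0,0,0],
    [0,0,0],
    [0,0,0],
    [0,0,0]
  ],
  "gripper": [0.7,0.7,0.7,0.7]
}}

```text
clock: 19.85
position: [534.8, 24.1, 121.4]
ee_rot: [0.539, 0.46, -0.459, -0.537]
contact_force: [2.3, -0.8, 1.7]
gripper_width: 60.1
```

```bash
python3 -c "
from h import *
s,im=wr('pics/w6.png'); tooldirs(s); print(s['gripper_width'],s['clock'])"; python3 tilt.py w6
```

```text
tool axes cols
 [[ 0.156  0.003 -0.988]
 [ 0.988 -0.001  0.156]
 [-0.    -1.    -0.004]] [534.8  24.1 121.4] [ 2.3 -0.8  1.7]
60.09989170334451 19.85
w6 36 z 77.0 132.0 slope -0.134 x at z=40,83,148 [21.2 15.5  6.7]
w6 36 z 77.0 132.0 slope -0.006 x at z=40,83,148 [-16.1 -16.4 -16.8]
```

Request:
{"name": "jog_arm", "arguments": {
  "translation": [
    [0,0,-0.1],
    [0,0,-0.2],
    [0,0,-0.2],
    [0,-0.5,-0.2],
    [0,-1.2,-0.2],
    [0,-2,-0.2],
    [0,-2.5,-0.2],
    [0,-2.5,-0.2],
    [0,-2.5,-0.2],
    [0,-2.5,-0.2],
    [0,-2.5,-0.2],
    [0,-2.5,-0.2]
  ],
  "rot": [
    [0,0,0],
    [0,0,0],
    [0,0,0],
    [0,0,0],
    [0,0,0],
    [0,0,0],
    [0,0,0],
    [0,0,0],
    [0,0,0],
    [0,0,0],
    [0,0,0],
    [0,0,0]
  ],
  "gripper": [0.7,0.7,0.7,0.7,0.7,0.7,0.7,0.5,0,0,0,0]
}}

```text
clock: 21.1
position: [543.8, 22.5, 245.2]
ee_rot: [0.538, 0.459, -0.459, -0.537]
contact_force: [0.6, -0.5, 0.2]
gripper_width: -0.0
```

```bash
python3 - <<'E'
from h import *
s,im=wr('pics/w7.png'); tooldirs(s); print(s['gripper_width'],s['clock'])
f=im['frame']; m=((f[...,0]>100)&(f[...,1]<45)&(f[...,2]<45)).astype(np.uint8); m[:,:270]=0;m[:,400:]=0
n,l,st,c=cv2.connectedComponentsWithStats(m)
for i in range(1,n):
    if st[i,4]>150:
        p=np.argwhere(l==i)[:,::-1].astype(float); q=np.array([fz(u,v,148,im,s)[:2] for u,v in p]); print(st[i],cv2.minAreaRect(q.astype(np.float32)))
a=np.radians(-9.0); ex=np.array([np.cos(a),np.sin(a),0]); ey=np.array([-np.sin(a),np.cos(a),0]); P0=np.array([543.3,11.6,0])
go(P0+ex*0+ey*9.5+[0,0,160],a,s); go(P0+ex*-2+ey*9.5+[0,0,149],a,s)
E
python3 tilt.py w7
```

```text
tool axes cols
 [[ 0.156  0.001 -0.988]
 [ 0.988 -0.001  0.156]
 [-0.001 -1.    -0.001]] [543.8  22.5 245.2] [ 0.6 -0.5  0.2]
-0.018807820015648194 21.1
[ 302  181   45   28 1164] ((545.4185791015625, 19.956790924072266), (22.592893600463867, 35.774444580078125), 80.98184967041016)
trans [-0.025  1.703 -0.022] rot [ 0.008  0.003 -0.009]
trans [-0.024  1.923  0.019] rot [ 0.008  0.003 -0.009]
w7 16 z 78.0 213.0 slope 0.001 x at z=40,83,148 [19.2 19.2 19.3]
w7 16 z 78.0 213.0 slope -0.04 x at z=40,83,148 [-13.8 -15.5 -18.1]
```

Upright again: the head centre is back at (545.4,20.0). I'll do one confirming press, ramped within a single call, with x compensation so the head isn't dragged.

Request:
{"name": "jog_arm", "arguments": {
  "translation": [
    [-0.02,0.6,-0.02],
    [-0.02,1.2,-0.02],
    [-0.02,1.7,-0.02],
    [-0.02,1.85,-0.02],
    [-0.02,1.92,-0.02],
    [-0.02,1.95,-0.01],
    [-0.02,1.97,0],
    [-0.02,1.99,0.01],
    [-0.02,2.01,0.015],
    [-0.02,2.03,0.02],
    [-0.02,2.03,0.02],
    [-0.02,2.03,0.02]
  ],
  "rot": [
    [0,0,0],
    [0,0,0],
    [0,0,0],
    [0,0,0],
    [0,0,0],
    [0.02,0,0],
    [0.03,0,0],
    [0.04,0,0],
    [0.05,0,0],
    [0.05,0,0],
    [0.05,0,0],
    [0.05,0,0]
  ],
  "gripper": [0,0,0,0,0,0,0,0,0,0,0,0]
}}

```text
clock: 22.35
position: [545.2, 21.6, 147.4]
ee_rot: [0.538, 0.46, -0.459, -0.537]
contact_force: [-1.5, -0.5, 8.2]
gripper_width: -0.2
```

Request:
{"name": "jog_arm", "arguments": {
  "translation": [
    [0,0.07,0.01],
    [0,0.08,0.02],
    [0,0.09,0.02],
    [0,0.095,0.03],
    [0,0.095,0.03]
  ],
  "rot": [
    [0.02,0,0],
    [0.04,0,0],
    [0.04,0,0],
    [0.04,0,0],
    [0.04,0,0]
  ],
  "gripper": [0,0,0,0,0]
}}

```text
clock: 22.85
position: [546.2, 21.4, 147.1]
ee_rot: [0.538, 0.461, -0.459, -0.536]
contact_force: [-1.7, -1.8, 13.8]
gripper_width: 0.2
```

Request:
{"name": "jog_arm", "arguments": {
  "translation": [
    [0,0.08,0.04],
    [0,0.09,0.05],
    [0,0.1,0.06],
    [0,0.1,0.06],
    [0,0.1,0.06]
  ],
  "rot": [
    [0.08,0,0],
    [0.08,0,0],
    [0.08,0,0],
    [0.08,0,0],
    [0.08,0,0]
  ],
  "gripper": [0,0,0,0,0]
}}

```text
clock: 23.35
position: [546.2, 21.5, 147.1]
ee_rot: [-0.536, -0.461, 0.46, 0.537]
contact_force: [-1.8, -2.6, 15.2]
gripper_width: -0.1
```

Request:
{"name": "jog_arm", "arguments": {
  "translation": [
    [0,0.1,0.05],
    [0,0.11,0.06],
    [0,0.12,0.065],
    [0,0.12,0.065],
    [0,0.12,0.065]
  ],
  "rot": [
    [0.06,0,0],
    [0.06,0,0],
    [0.06,0,0],
    [0.06,0,0],
    [0.06,0,0]
  ],
  "gripper": [0,0,0,0,0]
}}

```text
clock: 23.85
position: [546.3, 21.5, 147.0]
ee_rot: [0.536, 0.462, -0.46, -0.536]
contact_force: [-2.6, -3.0, 18.0]
gripper_width: -0.2
```

Request:
{"name": "jog_arm", "arguments": {
  "translation": [
    [0,0.11,0.06],
    [0,0.125,0.07],
    [0,0.13,0.07],
    [0,0.13,0.07],
    [0,0.13,0.07]
  ],
  "rot": [
    [0.05,0,0],
    [0.05,0,0],
    [0.05,0,0],
    [0.05,0,0],
    [0.05,0,0]
  ],
  "gripper": [0,0,0,0,0]
}}

```text
clock: 24.35
position: [546.4, 21.5, 146.9]
ee_rot: [0.536, 0.464, -0.46, -0.535]
contact_force: [-3.0, -3.8, 20.1]
gripper_width: 0.1
```

Request:
{"name": "jog_arm", "arguments": {
  "translation": [
    [0,-0.3,0],
    [0,-0.8,0],
    [0,-1.4,0],
    [-0.1,-1.8,0],
    [-0.1,-2,0],
    [-0.1,-2,0]
  ],
  "rot": [
    [0,0,0],
    [0,0,0],
    [0,0,0],
    [0,0,0],
    [0,0,0],
    [0,0,0]
  ],
  "gripper": [0,0,0,0,0,0]
}}

```text
clock: 24.95
position: [545.7, 16.6, 248.6]
ee_rot: [0.537, 0.465, -0.459, -0.534]
contact_force: [0.6, -0.3, -0.4]
gripper_width: 0.0
```

```bash
python3 - <<'E'
from h import *
s,im=wr('pics/w8.png'); tooldirs(s); print(s['clock'])
f=im['frame']; m=((f[...,0]>100)&(f[...,1]<45)&(f[...,2]<45)).astype(np.uint8); m[:,:270]=0;m[:,400:]=0
n,l,st,c=cv2.connectedComponentsWithStats(m)
for i in range(1,n):
    if st[i,4]>150:
        p=np.argwhere(l==i)[:,::-1].astype(float); q=np.array([fz(u,v,147,im,s)[:2] for u,v in p]); print(st[i],cv2.minAreaRect(q.astype(np.float32)))
s2,b=grab('scene'); b=b['frame'][180:260,270:390]; a=f[90:320,200:450]
save(np.hstack([cv2.resize(a,(400,368)),np.vstack([cv2.resize(b,(400,267)),np.zeros((101,400,3),np.uint8)])]),'pics/w8c.png')
E
python3 tilt.py w8
```

```text
tool axes cols
 [[ 0.147  0.009 -0.989]
 [ 0.989  0.003  0.147]
 [ 0.004 -1.    -0.008]] [545.7  16.6 248.6] [ 0.6 -0.3 -0.4]
24.95
[ 305  186   44   27 1131] ((546.9552001953125, 19.814302444458008), (22.376455307006836, 35.79680252075195), 81.62716674804688)
w8 15 z 80.0 205.0 slope 0.008 x at z=40,83,148 [19.8 20.1 20.6]
w8 15 z 78.0 203.0 slope -0.028 x at z=40,83,148 [-13.9 -15.1 -16.9]
```

View pics/w8c.png

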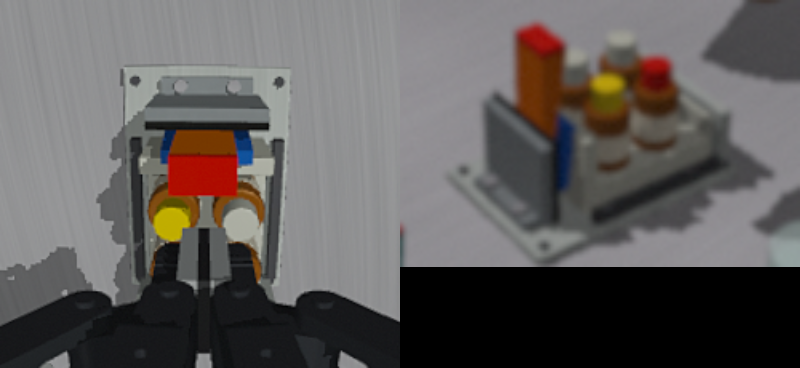

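```bash
python3 -c "
from h import *
print(job_done(), arm.read_state()['clock'])"
```

```text
the job is handed in; nothing more can be done
the job is handed in; nothing more can be done
```

I took the orange wedge from its block, started it thin end down in the slot, released it, and pressed it down with the shut fingers. It now stands upright by itself. I handed the job in at about 25 s of robot time; the hand-in gives no verdict.

- **Tightness:** the final press ended at 20.1 N. The wedge's top hardly moved as the push rose from 8 N (147.4 mm) to 20 N (146.9 mm), so it is firmly pinched. The highest reading was 21.1 N. The caddy's end-stop position and its contact force could not be measured directly; I infer them from that resistance.
- **Correction on the way:** the first press, which peaked at 21.1 N, dragged the head about 7 mm to one side. The wedge leaned about 0.07 rad, close to the 0.08 limit. I nudged the head back with an open finger at about 2 N and pressed again with drag compensation.
- **Last checks:** the lean was about 0.01–0.03 rad, with some noise in the edge fit. The wedge was square within about 0.02 rad, and its head was about 2 mm from the slot's middle.
- **Bystanders:** I never touched the other bottles, jars or turquoise look-alikes. I did not re-measure their positions at the end.

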